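# Wake and tare the pigment balance on the light table

## Robot

A 7-joint arm with a two-finger parallel gripper is mounted at the origin on the work surface. World frame = base frame: x ahead of the robot, y to its left, z up, the work surface at z = 0. Lengths are in m, angles in rad, forces in N, time in s.
With the tool pointing down it reaches from about 0.4 to 0.85 m from the base axis. Payload 4.5 kg.
Tool frame: the origin (TCP) lies between the finger pads; the fingertips stand 8 mm ahead of it and the grasp point (between the pads) lies 11 mm behind it; z points along the fingers, x is the direction in which the jaws open and shut, and the axes are right-handed (so a half turn about z gives the same grasp; the last joint's range is limited). The gripper opens to 85 mm and grips with 20 to 120 N. Pads are 22 mm wide; open, the fingers measure 114 mm over their backs; the gripper's body (76 mm by 85 mm) begins 54 mm behind the grasp point. The pads swing forward as they close: fully open they stand 13 mm farther back than shut.
Start: joints at [-1.113, 0.689, -0.195, 1.565, 0.157, 0.902, -0.215], TCP at [0.257, 0.57, 0.239] pointing down, gripper open.
Joint ranges: [-3.01, 3.01], [-0.46, 2.08], [-1.47, 1.51], [0.13, 2.56], [-1, 4.14], [0.04, 2.09], [-2.66, 2.66]. Speed limits (rad/s): [2.57, 2.57, 3.14, 3.14, 3.14, 3.14, 3.14].

## Interface

Orientations are given as a unit quaternion [x, y, z, w].
In Python, from cell import manip gives the robot as it stands.
- The arm moves only by the tool carry_out, never from a script. Its argument "plan" is a list of rows, each a list of 3 entries, a list of its own where there are three numbers: the shift along the tool's x, y, z in cm, then the turn, a rotation vector about the tool's x, y, z in rad, then the finger opening in cm, from 0 to 8.54. In form: [[[x, y, z], [wx, wy, wz], grip], ...]. A call has 1 to 5 rows; each row is the pose to reach, as a shift and turn from the pose commanded when the call began, along the tool's axes at that moment; what a row does not reach only later rows make up. A row lasts 1/10 s, in which the tool goes at most 50 mm and 8.59 degrees, less where a joint would pass 70% of its speed; a pose out of reach is approached as far as the arm can. A call with a gripper value outside its range is refused whole. The fingers move at their own pace and stop on an object; "force" is the grip in N (left out, the last holds). Time passes only in rows, so rows that repeat a pose let the fingers close. It gives the time, the measured TCP pose, the force and the opening at its end, in the units of the state.
- manip.state(): the state, without advancing time (a new reading comes with each control period).
- manip.snapshot(name): name is "scene" or "top"; returns a dict with "color" (384x512x3 uint8, blue, green, red), "fx", "fy", "cx", "cy" (pixels), "rvec" (rotation vector, rad) and "tvec" (3), from world to camera coordinates, as OpenCV has them. Camera axes: x right, y down, z forward; pixel columns grow to the right and rows downward; lengths in m; the calibration is good to about 2 mm. A picture is of the moment at which its call begins. There is no depth.
- manip.finish_job(): hands the job in, once; it reports no verdict.
The state is a dict: "time": time; "joints": joint angles; "dq": joint speeds; "joint_efforts": joint torques, N m; "tcp_pos": TCP position; "orientation": TCP orientation; "force": force on the tool from outside, world axes, zero at the start; "torque": the same for the moment, N m; "finger_gap": finger opening in m.
Only numpy, scipy, OpenCV 4.12 (cv2) and the standard library are available. Lean on these libraries where they do the work, as an engineer would, in place of code of your own. Each camera call takes 0.05 s, during which the arm holds its last target. There are 200 camera calls.

## Task

The balance for weighing glass paint has gone to sleep with the empty weighing dish on its pan. With closed fingertips, wake it by pressing the round standby key lightly all the way down and letting it up, then zero it by pressing the long tare key in the same way, and draw the hand back. Leave the square unit key between them alone, touch neither pan nor dish, do not shift the balance, and do not disturb the bottle, jar and muller beside it.

Things in the scene. Friction and masses are not known exactly. Their poses are not given: they have to be found in the camera images.
- balance: White laboratory balance, 200 mm wide (y), 280 mm deep (x), 2.2 kg, loose on rubber feet. Origin on the table under its centre, +x from key panel to pan. Rear part 58 mm high; front 110 mm slopes 12 degrees down to 34 mm. Keys in one row 114 mm before the origin: round standby y = +62 mm, square unit +12, long tare -50; behind them a blank display. Over 20 N on it is too hard.
- standby_key (a joint): Standby key: round, 20 mm across, at the left end of the row as the robot sees it. Slides into the panel: 0 = up, 0.005 m = fully down. Spring: 1.3 N at first, 4 N fully down, then a hard stop; springs up when released. Registers from 3.5 mm down, held there 0.1 s. Over 20 N is too hard.
- standby_key_top (a point): The round standby key. Centre of its top face, 9 mm proud of the panel, 49 mm above the table while up. z here is the panel's outward normal (tilted 12 degrees from vertical towards the robot-side edge), y runs along the row of keys (from tare to standby), x up the slope. A vertical fingertip presses it well.
- tare_key (a joint): Tare key: long bar, 46 mm along the row by 20 mm, at the right end of the row as the robot sees it. Slides into the panel: 0 = up, 0.005 m = fully down. Spring: 1.3 N at first, 4 N fully down, then a hard stop; springs up when released. Registers from 3.5 mm down, held there 0.1 s. Over 20 N is too hard.
- tare_key_top (a point): The long tare key. Centre of its top face, 9 mm proud of the panel, 49 mm above the table while up. z here is the panel's outward normal (tilted 12 degrees from vertical towards the robot-side edge), y runs along the row of keys (from tare to standby), x up the slope. A vertical fingertip presses it well.
- unit_key (a joint): Unit key: square, 18 mm, between the other two, to be left alone (its travel must stay under 2 mm). Slides like the others.
- unit_key_top (a point): The square unit key. Centre of its top face, 9 mm proud of the panel, 49 mm above the table while up. z here is the panel's outward normal (tilted 12 degrees from vertical towards the robot-side edge), y runs along the row of keys (from tare to standby), x up the slope. A vertical fingertip presses it well.
- pan: Round stainless weighing pan on the balance, 140 mm across and 4 mm thick. Origin at the centre of its underside, 63 mm above the table, 55 mm behind the balance's origin (its nearest rim is 99 mm from the row of keys). Not to be touched.
- dish: White ceramic weighing dish, 84 mm across, 22 mm high, standing loose near the middle of the pan; origin at the centre of its underside. Its rim is 89 mm above the table. Not to be touched.
- bottle: Red-brown bottle with black cap, 52 mm across, 135 mm high, beside the balance; origin at the centre of its underside. Not to be moved.
- jar: Amber glass jar with steel lid, 60 mm across, 75 mm high, beside the balance; origin at the centre of its underside. Not to be moved.
- muller: Glass muller (pestle with flat foot), 64 mm across, 88 mm high, beside the balance; origin at the centre of its underside. Not to be moved.

How it is judged:
On the way, in this order (a step that is already met when the one before it is completed fails the run):
1. the round standby key is pressed down by the fingers, the tare key being up (value of joint standby_key above 0.0035 m and contact force between the fingers and standby_key above 0.5 N and value of joint tare_key below 0.0015 m), for 0.1 s.
2. the standby key is up again and the long tare key is pressed down by the fingers (value of joint tare_key above 0.0035 m and contact force between the fingers and tare_key above 0.5 N and value of joint standby_key below 0.0015 m), for 0.1 s.
At the end, for the whole second after the job is handed in: All three keys are up (within 1.5 mm); the balance stands within 6 mm of its first place, the dish within 8 mm of its own and within 30 mm of the pan's centre, the bottle, jar and muller upright within 10 mm of theirs, all at rest (value of joint each of standby_key, tare_key, unit_key below 0.0015 m and distance of balance from where it was at the start of the episode below 0.006 m and angle between balance's own z axis and vertical below 0.05 rad and linear speed of each of balance, dish, bottle, jar, muller below 0.02 m/s and horizontal distance between dish and pan below 0.03 m and distance of dish from where it was at the start of the episode below 0.008 m and angle between dish's own z axis and vertical below 0.06 rad and distance of each of bottle, jar, muller from where it was at the start of the episode below 0.01 m and angle between each of bottle, jar, muller's own z axis and vertical below 0.1 rad); the robot touches nothing.
It fails at once if the square unit key is pressed (2 mm or more) (value of joint unit_key above 0.002 m).
It fails at once if the pan or the dish is touched (contact force between any of the fingers, the arm and pan above 0.3 N or contact force between any of the fingers, the arm and dish above 0.3 N).
It fails at once if the balance or a key is pressed harder than 20 N (contact force between any of the fingers, the arm and balance above 20 N).
It fails at once if the balance is pushed or lifted more than 6 mm, or the dish shifts or is lifted more than 8 mm (distance of balance from where it was at the start of the episode above 0.006 m or distance of dish from where it was at the start of the episode above 0.008 m).
It fails at once if the bottle, jar or muller is moved more than 10 mm or tipped (distance of any of bottle, jar, muller from where it was at the start of the episode above 0.01 m or angle between any of bottle, jar, muller's own z axis and vertical above 0.1 rad).
It also fails if it takes over 42 s, if anything falls off the work surface, if the arm or the gripper's body presses on something with over 40 N, if the wrist force passes 120 N, or if a joint passes its speed limit or range.

## Working session

There is one attempt and no reset: what is moved stays moved. The work goes in short steps, Python scripts to look and compute and a tool call to move; the robot and the scene stay as the last step left them, time stands still between calls to the robot, and variables do not carry over. Pictures are saved under pics/ and viewed, about 8 in all and at most 12, crops included, and the job is handed in when it is done.

Besides the shell and the picture viewer there is one more tool, called after "Emit:" as name([rows], argument=value, ...), one row to a line, values as JSON. carry_out: Moves the arm, as the interface text tells. Its arguments: {"type":"object","properties":{"plan":{"type":"array","items":{"type":"array"}},"force":{"type":"number"}},"required":["plan"]}

```bash
mkdir -p pics
python3 - <<'E'
from cell import manip
import cv2,pickle
s=manip.state();print({k:s[k] for k in('time','tcp_pos','orientation','finger_gap','force')})
for n in('scene','top'):
    d=manip.snapshot(n);pickle.dump(d,open(n+'.pkl','wb'))
    cv2.imwrite(f'pics/{n}0.png',d['color']);print(n,d['fx'],d['cx'],d['cy'],d['rvec'],d['tvec'])
E
```

```text
{'time': 0.0, 'tcp_pos': array([0.25680667, 0.56909625, 0.23844991]), 'orientation': array([ 8.39965635e-01,  5.42638771e-01, -7.52547011e-04,  5.75160629e-04]), 'finger_gap': 0.08557786173459589, 'force': array([-0.07235497, -0.53503388, -0.32149815])}
scene 375.39996486124784 261.38611474867525 193.4227685802597 [ 1.27298267  2.12830584 -1.00805883] [ 0.24396795 -0.29559735  1.33419868]
top 348.6454811056011 255.2382076218371 188.57312162104864 [ 2.17842063 -2.18976354  0.08965195] [0.04792889 0.62168863 0.88654996]
```

View pics/scene0.png

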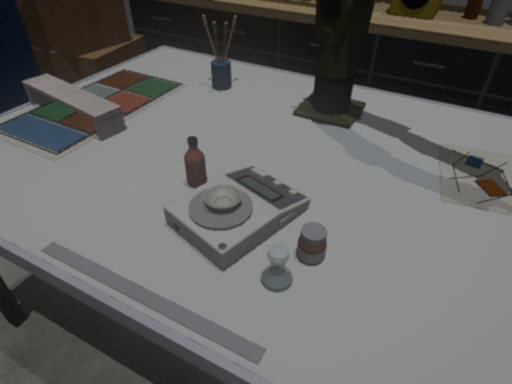

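View pics/top0.png

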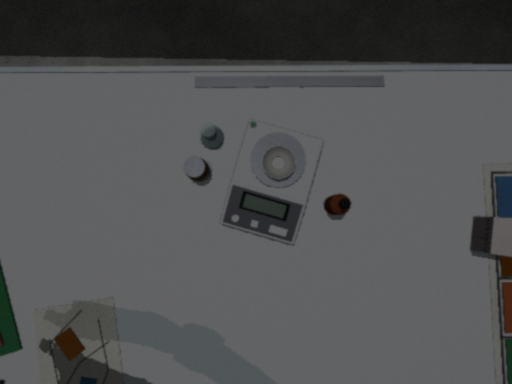

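The top view shows the balance yawed slightly. The standby key is at about (235,218), unit at (254,224), tare at (278,230). The bottle is to the right at (337,205), and the jar and muller are to the left at (196,168) and (211,136). Next I'll segment the keys and cast rays.

```bash
cat > h.py <<'E'
import cv2,numpy as np,pickle
from scipy.spatial.transform import Rotation as R
def ray(d,uv,z):
    M=cv2.Rodrigues(d['rvec'])[0];c=-M.T@np.ravel(d['tvec'])
    v=M.T@np.array([(uv[0]-d['cx'])/d['fx'],(uv[1]-d['cy'])/d['fy'],1]);return c+v*(z-c[2])/v[2]
def proj(d,p):
    K=np.array([[d['fx'],0,d['cx']],[0,d['fy'],d['cy']],[0,0,1.]])
    return cv2.projectPoints(np.array(p,float).reshape(-1,3),d['rvec'],d['tvec'],K,None)[0].reshape(-1,2)
E
python3 - <<'E'
from h import *
d=pickle.load(open('top.pkl','rb'));im=d['color'];g=cv2.cvtColor(im,cv2.COLOR_BGR2GRAY)
x0,y0=222,205
roi=g[y0:242,x0:300];m=(roi>125).astype(np.uint8)
n,l,st,c=cv2.connectedComponentsWithStats(m)
P=[]
for i in range(1,n):
    if 10<st[i,4]<250:
        w=np.where(l==i,roi.astype(float)-60,0)
        uv=c[i]+[x0,y0];p=ray(d,uv,.049);print(st[i],uv.round(1),p.round(4))
big=cv2.resize(im[110:250,180:360],None,fx=4,fy=4,interpolation=cv2.INTER_CUBIC);big=cv2.convertScaleAbs(big,alpha=1.4)
s=pickle.load(open('scene.pkl','rb'));b2=cv2.resize(s['color'][120:300,150:350],None,fx=4,fy=4)[:, :]
cv2.imwrite('pics/topz.png',big);cv2.imwrite('pics/scz.png',cv2.resize(b2,(660,594)))
E
```

```text
(no output)
```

View pics/topz.png

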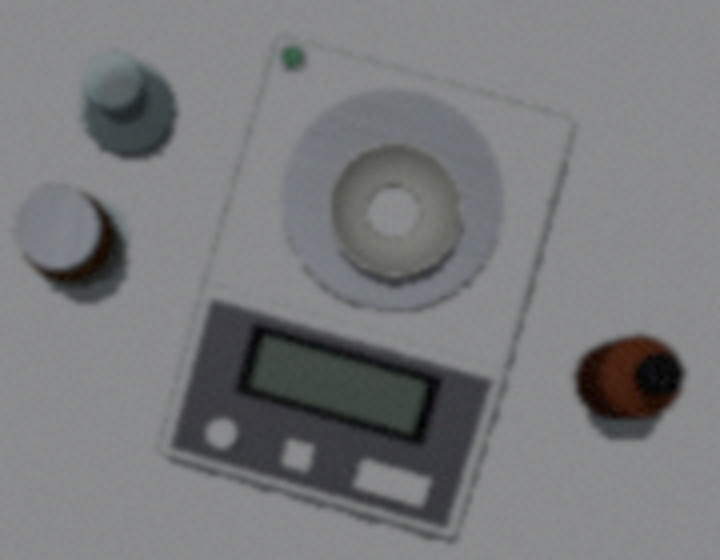

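The 4x crop (offset 180,110) shows the standby key at (221,433), unit at (297,455) and tare at (393,482), all bright on the dark panel. My threshold was too high, so I'll use Otsu.

Run:
```python
from h import *
d=pickle.load(open('top.pkl','rb'));im=d['color'];g=cv2.cvtColor(im,cv2.COLOR_BGR2GRAY)
P=[]
for (u,v,a,b) in [(235,218,6,6),(254,224,6,6),(278,230,12,8)]:
    r=g[v-b:v+b+1,u-a:u+a+1].astype(float)
    _,m=cv2.threshold(r.astype(np.uint8),0,1,cv2.THRESH_OTSU)
    n,l,st,c=cv2.connectedComponentsWithStats(m); k=l[b,a]
    w=np.clip(r-np.percentile(r,25)-8,0,None)*cv2.dilate((l==k).astype(np.uint8),np.ones((3,3)))
    M=cv2.moments(w); uv=np.array([M['m10']/M['m00']+u-a,M['m01']/M['m00']+v-b])
    p=ray(d,uv,.049);P.append(p);print(st[k],(c[k]+[u-a,v-b]).round(2),uv.round(2),p.round(4))
P=np.array(P);e=P[0]-P[2];print('len 0.112?',np.linalg.norm(e),np.linalg.norm(P[0]-P[1]),'yaw',np.arctan2(-e[0],e[1]))
yaw=np.arctan2(-e[0],e[1]);yv=np.array([-np.sin(yaw),np.cos(yaw),0]);xv=np.array([np.cos(yaw),np.sin(yaw),0])
O=np.mean([P[i]-yv*y for i,y in enumerate((.062,.012,-.05))],0)+.114*xv;O[2]=0
T=lambda x,y,z:O+xv*x+yv*y+[0,0,z]
K=[T(-.114,y,.049) for y in(.062,.012,-.05)];print('yaw',yaw,'O',O,'\n',np.array(K).round(4))
print('panxc top proj',proj(d,T(.055,0,.067)),'seen approx',(180+391/4,110+200/4))
s=pickle.load(open('scene.pkl','rb'));im=s['color'].copy()
im=cv2.resize(im[120:300,150:350],None,fx=4,fy=4)
for q in proj(s,np.array(K+[T(.14,.1,.058),T(.14,-.1,.058),T(.055,0,.067),T(-.14,.1,.034),T(-.14,-.1,.034)])):
    cv2.circle(im,tuple(((q-[150,120]+.5)*4).astype(int)),3,(0,0,255),-1)
cv2.imwrite('pics/scz1.png',im[:600])
for n,uv,z in(('bottle cap',(180+658/4,110+375/4),.13),('jar',(180+60/4,110+225/4),.075),('muller',(180+115/4,110+80/4),.088)):print(n,ray(d,uv,z).round(3))
Rt=R.from_quat([8.39965635e-01,5.42638771e-01,-7.5e-04,5.75e-04]);print(Rt.as_matrix().round(3))
pickle.dump((O,yaw),open('bal.pkl','wb'))
```

```text
[ 2  3  8  7 44] [234.8  217.89] [234.85 217.83] [0.5462 0.0967 0.049 ]
[ 3  2  7  8 49] [254.02 223.43] [254.   223.36] [0.5321 0.0484 0.049 ]
[  3   3  19  12 139] [277.71 230.24] [277.6  230.24] [ 0.5145 -0.0109  0.049 ]
len 0.112? 0.11213706825296242 0.050277740786003645 yaw -0.2865195053005042
yaw -0.2865195053005042 O [0.63802547 0.00482214 0.        ] 
 [[ 0.5462  0.0965  0.049 ]
 [ 0.5321  0.0486  0.049 ]
 [ 0.5145 -0.0109  0.049 ]]
panxc top proj [[277.29278958 159.72588921]] seen approx (277.75, 160.0)
bottle cap [ 0.578 -0.16   0.13 ]
jar [0.674 0.194 0.075]
muller [0.762 0.159 0.088]
[[ 0.411  0.912 -0.001]
 [ 0.912 -0.411 -0.002]
 [-0.002  0.    -1.   ]]
```

View pics/scz1.png

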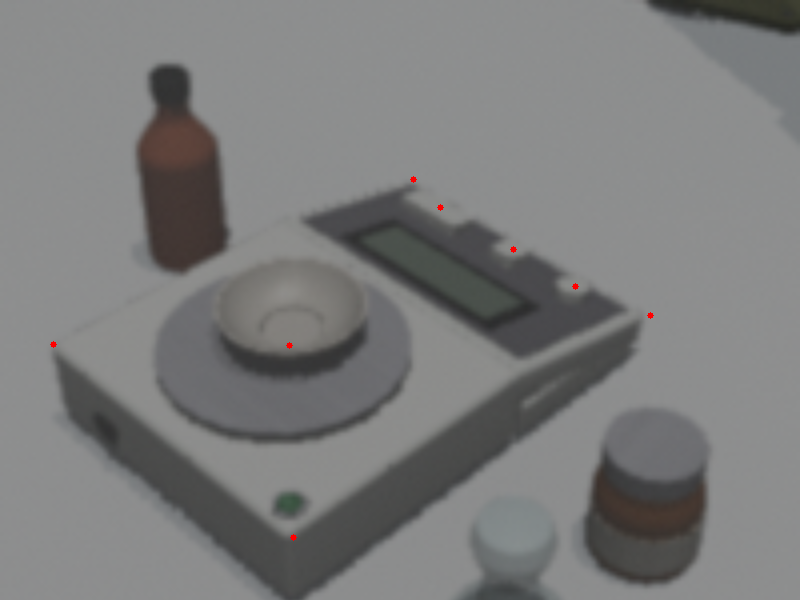

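The projected model agrees with both views to about 2-3 mm: all three keys, the pan centre and the case corners. The path is clear, so I'm moving now and closing the fingers on the way.

Emit:
carry_out([
  [[-31.2, 45.5, 8], [0, 0, 0], 0],
  [[-31.2, 45.5, 8], [0, 0, 0], 0],
  [[-31.2, 45.5, 8], [0, 0, 0], 0],
  [[-31.2, 45.5, 8], [0, 0, 0], 0],
  [[-31.2, 45.5, 8], [0, 0, 0], 0],
], force=30)

```text
time: 0.6
tcp_pos: [0.386, 0.3564, 0.203]
orientation: [0.84, 0.543, -0.0, 0.0]
force: [0.5, 0.8, 1.1]
finger_gap: 0.0121
```

Emit:
carry_out([
  [[-17.2, 25, 4.5], [0, 0, -0.138], 0],
  [[-17.2, 25, 4.5], [0, 0, -0.138], 0],
  [[-17.2, 25, 4.5], [0, 0, -0.138], 0],
  [[-17.2, 25, 4.5], [0, 0, -0.138], 0],
  [[-17.2, 25, 4.5], [0, 0, -0.138], 0],
])

```text
time: 1.1
tcp_pos: [0.5142, 0.1448, 0.1662]
orientation: [0.801, 0.599, -0.0, -0.0]
force: [0.8, 1.3, 0.9]
finger_gap: -0.0003
```

Emit:
carry_out([
  [[0, 0, 0], [0, 0, 0], 0],
])

```text
time: 1.2
tcp_pos: [0.5166, 0.1367, 0.1652]
orientation: [0.805, 0.593, -0.002, 0.003]
force: [-0.7, -0.7, 0.7]
finger_gap: 0.0001
```

Emit:
carry_out([
  [[-3, 3.7, 4], [0, 0, 0], 0],
  [[-3, 3.7, 8], [0, 0, 0], 0],
  [[-3, 3.7, 8], [0, 0, 0], 0],
  [[-3, 3.7, 8], [0, 0, 0], 0],
  [[-3, 3.7, 8], [0, 0, 0], 0],
])

```text
time: 1.7
tcp_pos: [0.5412, 0.1096, 0.0889]
orientation: [0.8, 0.6, 0.002, 0.0]
force: [-0.4, 0.4, 0.7]
finger_gap: 0.0004
```

```bash
cat > look.py <<'E'
from h import *
from cell import manip
import sys
def look(tag):
    s=manip.state();print(s['time'],s['tcp_pos'].round(4),s['force'].round(2),s['finger_gap'].round(4),'\n',R.from_quat(s['orientation']).as_matrix().round(3))
    t=manip.snapshot('top');c=manip.snapshot('scene')
    a=cv2.resize(t['color'][150:260,200:310],None,fx=5,fy=5,interpolation=cv2.INTER_CUBIC)[:500,:400]
    b=cv2.resize(c['color'][120:220,230:310],None,fx=5,fy=5,interpolation=cv2.INTER_CUBIC)
    cv2.imwrite(f'pics/{tag}.png',cv2.convertScaleAbs(np.hstack([a,b]),alpha=1.5))
look(sys.argv[1])
E
python3 look.py l1
```

```text
Traceback (most recent call last):
  File "look.py", line 10, in <module>
    look(sys.argv[1])
    ~~~~^^^^^^^^^^^^^
  File "look.py", line 5, in look
    s=manip.state();print(s['time'],s['tcp_pos'].round(4),s['force'].round(2),s['finger_gap'].round(4),'\n',R.from_quat(s['orientation']).as_matrix().round(3))
                                                                              ^^^^^^^^^^^^^^^^^^^^^
AttributeError: 'float' object has no attribute 'round'
```

```bash
sed -i "s/s\['finger_gap'\].round(4),//" look.py; python3 look.py l1
```

```text
1.7 [0.5412 0.1096 0.0889] [-0.44  0.45  0.68] 
 [[ 0.28   0.96   0.003]
 [ 0.96  -0.28   0.002]
 [ 0.003  0.002 -1.   ]]
```

View pics/l1.png

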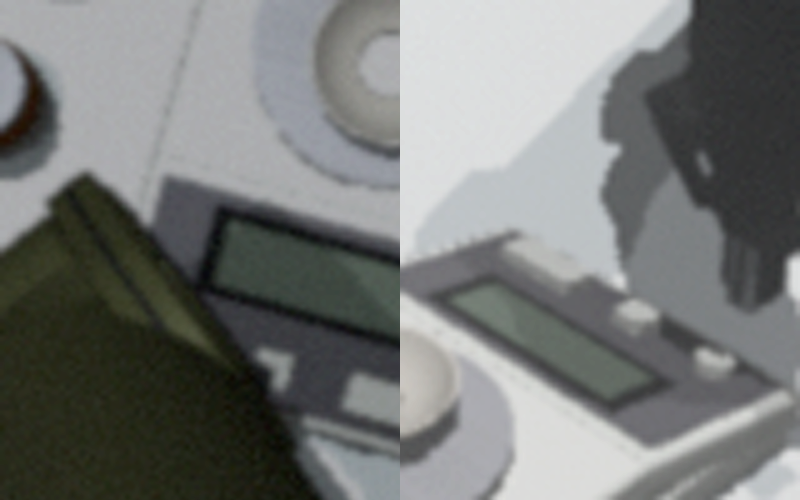

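The scene view shows the closed tips (right half, about (750,300)) above and to the left of the standby key at (715,365). The TCP reading still shows 12 mm to go toward -y.

Emit:
carry_out([
  [[-1.1, 0.5, 1], [0, 0, 0], 0],
  [[-1.1, 0.5, 1], [0, 0, 0], 0],
  [[-1.1, 0.5, 1], [0, 0, 0], 0],
])

```text
time: 2.1
tcp_pos: [0.5422, 0.0947, 0.0768]
orientation: [0.801, 0.599, -0.0, 0.0]
force: [-0.1, -0.8, 0.2]
finger_gap: -0.0
```

Emit:
carry_out([
  [[0, 0, 0], [0, 0, 0], 0],
  [[0, 0, 0], [0, 0, 0], 0],
])

```text
time: 2.3
tcp_pos: [0.5423, 0.0959, 0.0769]
orientation: [0.801, 0.599, 0.0, -0.0]
force: [-0.0, 0.5, 0.6]
finger_gap: -0.0002
```

Emit:
carry_out([
  [[-0.1, 0.1, 1], [0, 0, 0], 0],
  [[-0.1, 0.1, 1.5], [0, 0, 0], 0],
  [[-0.1, 0.1, 1.5], [0, 0, 0], 0],
])

```text
time: 2.6
tcp_pos: [0.5422, 0.0941, 0.0606]
orientation: [0.801, 0.599, -0.001, -0.0]
force: [0.7, 0.0, -1.0]
finger_gap: 0.0002
```

Emit:
carry_out([
  [[0, 0, 0.15], [0, 0, 0], 0],
  [[0, 0, 0.3], [0, 0, 0], 0],
  [[0, 0, 0.3], [0, 0, 0], 0],
])

```text
time: 2.9
tcp_pos: [0.5429, 0.0944, 0.0586]
orientation: [0.801, 0.599, -0.0, -0.0]
force: [0.5, 0.4, 0.5]
finger_gap: -0.0002
```

```bash
python3 look.py l2
```

```text
2.9 [0.5429 0.0944 0.0586] [0.47 0.41 0.54] 
 [[ 0.282  0.959 -0.   ]
 [ 0.959 -0.282  0.   ]
 [ 0.    -0.    -1.   ]]
```

View pics/l2.png

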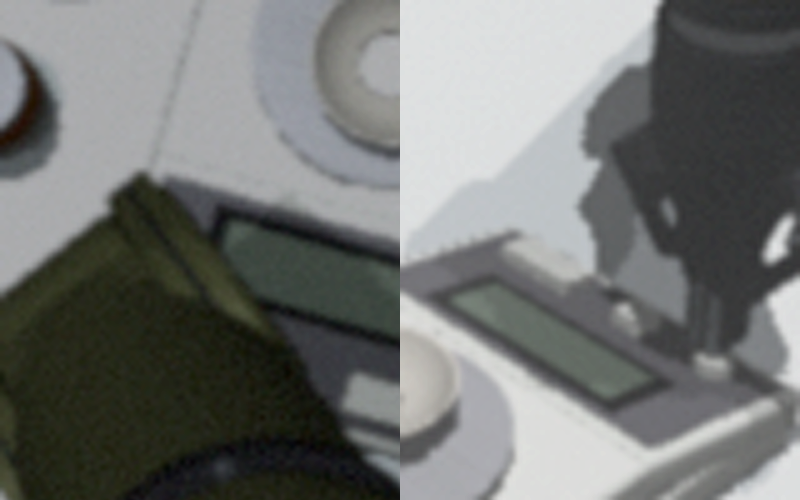

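The tips at about (710,350) sit right above the round key (712,365) and clear of the unit key. I'll press gently in small steps.

Emit:
carry_out([
  [[0.1, 0, 0.1], [0, 0, 0], 0],
  [[0.1, 0, 0.2], [0, 0, 0], 0],
  [[0.1, 0, 0.2], [0, 0, 0], 0],
])

```text
time: 3.3
tcp_pos: [0.5435, 0.0954, 0.0569]
orientation: [0.801, 0.599, 0.0, 0.0]
force: [0.4, 0.3, 2.6]
finger_gap: -0.0001
```

Emit:
carry_out([
  [[0, 0, 0.1], [0, 0, 0], 0],
  [[0, 0, 0.1], [0, 0, 0], 0],
])

```text
time: 3.5
tcp_pos: [0.5437, 0.0954, 0.0559]
orientation: [0.801, 0.599, 0.0, 0.0]
force: [0.4, 0.1, 2.1]
finger_gap: -0.0006
```

Emit:
carry_out([
  [[0, 0, 0.1], [0, 0, 0], 0],
  [[0, 0, 0.1], [0, 0, 0], 0],
])

```text
time: 3.7
tcp_pos: [0.5438, 0.0954, 0.0549]
orientation: [0.801, 0.599, 0.001, 0.0]
force: [1.5, -0.2, 2.2]
finger_gap: -0.0
```

Emit:
carry_out([
  [[0, 0, 0.1], [0, 0, 0], 0],
  [[0, 0, 0.1], [0, 0, 0], 0],
])

```text
time: 3.9
tcp_pos: [0.5437, 0.0954, 0.0538]
orientation: [0.801, 0.599, 0.0, 0.0]
force: [1.2, -0.3, 4.1]
finger_gap: -0.0001
```

Emit:
carry_out([
  [[0, 0, 0.05], [0, 0, 0], 0],
  [[0, 0, 0.05], [0, 0, 0], 0],
])

```text
time: 4.1
tcp_pos: [0.5435, 0.0954, 0.0533]
orientation: [0.801, 0.599, 0.0, 0.0]
force: [2.8, -0.1, 4.1]
finger_gap: 0.0001
```

Emit:
carry_out([
  [[0, 0, 0.05], [0, 0, 0], 0],
  [[0, 0, 0.05], [0, 0, 0], 0],
])

```text
time: 4.3
tcp_pos: [0.5435, 0.0954, 0.0528]
orientation: [0.801, 0.599, 0.0, 0.0]
force: [2.0, -1.1, 4.1]
finger_gap: -0.0002
```

Emit:
carry_out([
  [[0, 0, 0.05], [0, 0, 0], 0],
  [[0, 0, 0.05], [0, 0, 0], 0],
  [[0, 0, 0.05], [0, 0, 0], 0],
])

```text
time: 4.6
tcp_pos: [0.5434, 0.0953, 0.0523]
orientation: [0.801, 0.599, 0.0, 0.0]
force: [1.9, -0.3, 3.8]
finger_gap: -0.0
```

Emit:
carry_out([
  [[0, 0, 0.05], [0, 0, 0], 0],
  [[0, 0, 0.05], [0, 0, 0], 0],
])

```text
time: 4.8
tcp_pos: [0.5435, 0.0954, 0.0521]
orientation: [0.801, 0.599, 0.0, 0.0]
force: [2.4, -0.9, 6.9]
finger_gap: 0.0
```

Emit:
carry_out([
  [[0, 0, 0.03], [0, 0, 0], 0],
  [[0, 0, 0.03], [0, 0, 0], 0],
])

```text
time: 5.0
tcp_pos: [0.5435, 0.0953, 0.052]
orientation: [0.801, 0.599, 0.0, 0.0]
force: [0.8, -0.8, 8.5]
finger_gap: 0.0002
```

The force rose sharply (4 to 8.5 N) with no further travel, so this is the hard stop and the key is fully down. I'll release, then move 112 mm along the row at height.

Emit:
carry_out([
  [[0, 0, -1], [0, 0, 0], 0],
  [[0, 0, -3], [0, 0, 0], 0],
  [[0, 0, -3], [0, 0, 0], 0],
])

```text
time: 5.3
tcp_pos: [0.543, 0.0953, 0.0828]
orientation: [0.801, 0.599, 0.0, -0.0]
force: [0.5, 0.7, 0.1]
finger_gap: -0.0002
```

Emit:
carry_out([
  [[-4, 0, 0], [0, 0, 0], 0],
  [[-8, 0, 0], [0, 0, 0], 0],
  [[-11.2, 0, 0], [0, 0, 0], 0],
  [[-11.2, 0, 0], [0, 0, 0], 0],
  [[-11.2, 0, 0], [0, 0, 0], 0],
])

```text
time: 5.8
tcp_pos: [0.5105, -0.0129, 0.0809]
orientation: [0.801, 0.599, -0.001, -0.001]
force: [0.1, 0.3, 0.8]
finger_gap: -0.0001
```

Emit:
carry_out([
  [[0, 0, 0], [0, 0, 0], 0],
  [[0, 0, 0], [0, 0, 0], 0],
])

```text
time: 6.0
tcp_pos: [0.5118, -0.0105, 0.0813]
orientation: [0.8, 0.6, 0.0, -0.0]
force: [0.4, -0.5, -1.0]
finger_gap: 0.0001
```

```bash
python3 look.py l3
```

```text
6.0 [ 0.5118 -0.0105  0.0813] [ 0.35 -0.49 -1.01] 
 [[ 0.28   0.96  -0.   ]
 [ 0.96  -0.28   0.001]
 [ 0.001 -0.    -1.   ]]
```

View pics/l3.png

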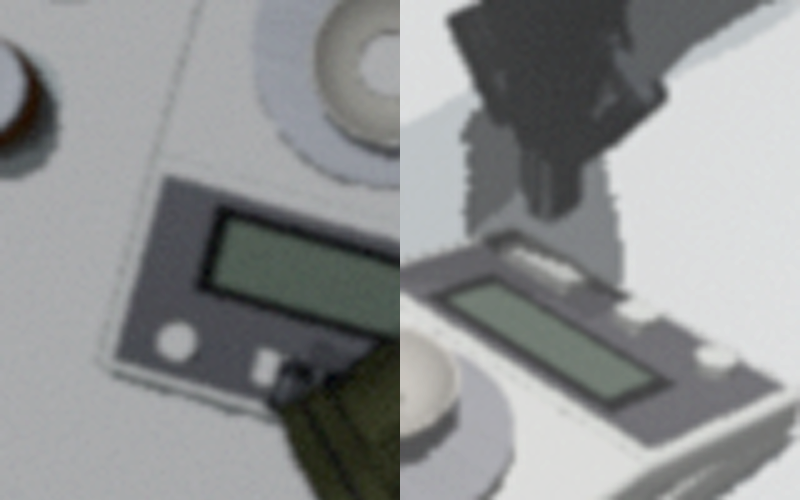

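The standby key (715,360) is up again, the balance hasn't shifted, and the tips are right over the tare key at (545,265). Next is the tare press.

Emit:
carry_out([
  [[0, 0, 1.2], [0, 0, 0], 0],
  [[0, 0, 2.1], [0, 0, 0], 0],
  [[0, 0, 2.1], [0, 0, 0], 0],
  [[0, 0, 2.3], [0, 0, 0], 0],
  [[0, 0, 2.3], [0, 0, 0], 0],
])

```text
time: 6.6
tcp_pos: [0.5116, -0.0121, 0.0582]
orientation: [0.801, 0.599, -0.0, -0.0]
force: [-0.6, 0.2, 0.4]
finger_gap: 0.0002
```

Emit:
carry_out([
  [[0, 0, 0.1], [0, 0, 0], 0],
  [[0, 0, 0.2], [0, 0, 0], 0],
  [[0, 0, 0.2], [0, 0, 0], 0],
])

```text
time: 6.9
tcp_pos: [0.512, -0.0122, 0.0566]
orientation: [0.801, 0.599, 0.0, 0.0]
force: [-0.1, 0.3, 2.4]
finger_gap: -0.0
```

Emit:
carry_out([
  [[0, 0, 0.1], [0, 0, 0], 0],
  [[0, 0, 0.2], [0, 0, 0], 0],
  [[0, 0, 0.2], [0, 0, 0], 0],
])

```text
time: 7.2
tcp_pos: [0.5123, -0.0123, 0.0546]
orientation: [0.801, 0.599, 0.001, 0.0]
force: [1.0, -1.7, 2.9]
finger_gap: -0.0001
```

Emit:
carry_out([
  [[0, 0, 0.1], [0, 0, 0], 0],
  [[0, 0, 0.2], [0, 0, 0], 0],
  [[0, 0, 0.2], [0, 0, 0], 0],
])

```text
time: 7.5
tcp_pos: [0.5122, -0.0122, 0.0525]
orientation: [0.801, 0.599, 0.0, 0.0]
force: [2.1, -1.8, 4.0]
finger_gap: 0.0002
```

Emit:
carry_out([
  [[0, 0, 0.05], [0, 0, 0], 0],
  [[0, 0, 0.05], [0, 0, 0], 0],
  [[0, 0, 0.05], [0, 0, 0], 0],
])

```text
time: 7.8
tcp_pos: [0.5122, -0.0122, 0.0523]
orientation: [0.801, 0.599, 0.001, 0.0]
force: [1.5, -0.8, 6.6]
finger_gap: -0.0002
```

The tare key is at its stop too (6.6 N, no further travel). I'll lift and draw the hand back toward the robot.

Emit:
carry_out([
  [[0, 0, -1], [0, 0, 0], 0],
  [[0, 0, -5], [0, 0, 0], 0],
  [[0, 0, -10], [0, 0, 0], 0],
  [[0, 0, -14], [0, 0, 0], 0],
  [[0, 0, -14], [0, 0, 0], 0],
])

```text
time: 8.3
tcp_pos: [0.5135, -0.0116, 0.1967]
orientation: [0.801, 0.599, 0.003, 0.002]
force: [0.2, -0.1, 0.9]
finger_gap: 0.0002
```

Emit:
carry_out([
  [[5, -5, -2], [0, 0, 0], 0],
  [[9, -7, -4], [0, 0, 0], 0],
  [[13, -8, -5], [0, 0, 0], 0],
  [[16, -9, -5], [0, 0, 0], 0],
  [[20, -9, -5], [0, 0, 0], 0],
])

```text
time: 8.8
tcp_pos: [0.4787, 0.2073, 0.2422]
orientation: [0.8, 0.601, -0.001, -0.001]
force: [0.7, 0.7, -0.4]
finger_gap: -0.0001
```

Emit:
carry_out([
  [[0, 0, 0], [0, 0, 0], 0],
  [[0, 0, 0], [0, 0, 0], 0],
  [[0, 0, 0], [0, 0, 0], 0],
])

```text
time: 9.1
tcp_pos: [0.4807, 0.203, 0.2411]
orientation: [0.801, 0.599, -0.002, 0.0]
force: [-0.4, -0.7, 0.4]
finger_gap: 0.0
```

```bash
python3 look.py l4
python3 - <<'E'
from h import *
from cell import manip
for n in('top','scene'):
    a=pickle.load(open(n+'.pkl','rb'))['color'];b=manip.snapshot(n)['color']
    r=(slice(60,250),slice(180,360)) if n=='top' else (slice(125,300),slice(160,340))
    print(n,cv2.phaseCorrelate(a[r].mean(2).astype(np.float32),b[r].mean(2).astype(np.float32)))
E
```

```text
9.1 [0.4807 0.203  0.2411] [-0.41 -0.68  0.36] 
 [[ 0.283  0.959 -0.003]
 [ 0.959 -0.283 -0.003]
 [-0.003 -0.002 -1.   ]]
top ((0.002775858395210662, -0.032324031381904206), 0.9524692897443419)
scene ((0.0003857214641840301, -0.0018922186417711373), 0.851691886878308)
```

View pics/l4.png

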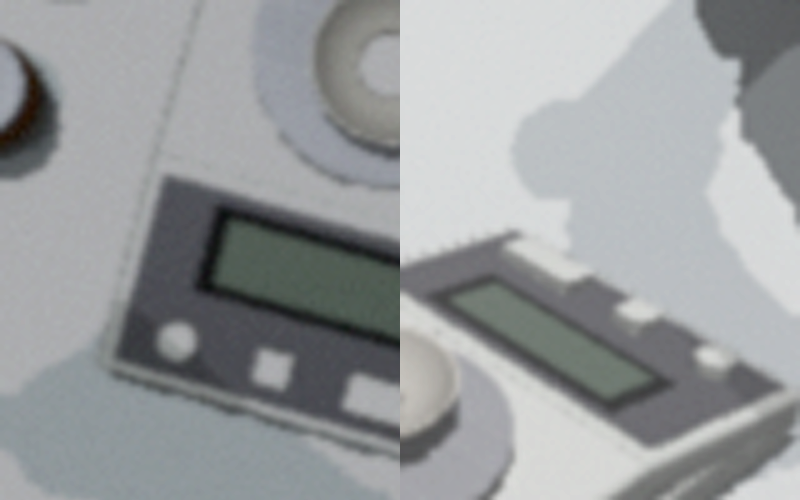

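All three keys are up (scene view at about (545,260), (638,310) and (715,360)). Compared with the first pictures, nothing has moved (under 0.05 px) and the hand is clear.

```bash
python3 -c "
from cell import manip
print(manip.finish_job())"
```

```text
the job is handed in; nothing more can be done
None
```

I pressed the standby key and then the tare key all the way down with closed fingertips, released each one, drew the hand back and handed the job in at about 9 s. `finish_job` reports no verdict, so I can't confirm the result from its side.

- **Key presses:** each key reached its hard stop, where the force rose with almost no further travel. The highest readings were about 8.5 N on standby and 6.6 N on tare, well under the 20 N limit.
- **Final pictures:** all three keys are up and the hand is about 0.24 m above the table, clear of everything. The image regions around the balance, dish, bottle, jar and muller shifted less than 0.05 px from the start.
- **Not measured directly:** I have no reading of key travel or of the unit key's joint. The unit key stayed visibly up and the tips were kept clear of it.
- **Disagreement:** one front case corner sat about 2 px off its projected place in the first scene view, probably because its edges are rounded. The keys and pan centre agreed with the model.

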